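Load a paper tube between the cones of the checking stand

TASK

Take the red-banded paper tube from its sloping rack and lay it in the V cradle of the blue checking stand, between the two steel cones, and let go of it. Then throw the black-knobbed lever over into the green notch: this slides the tailstock in so that both cones enter the tube's ends and carry it just clear of the cradle. Leave the blue-banded tube and everything else on the table where they are.

Things in the scene. Friction and masses are not known exactly. Their poses are not given: they have to be found in the camera images.
- tube_red: Stiff empty cardboard tube, red band round its middle: 160 mm long, 44 mm outside, 30 mm bore open at both ends, 0.12 kg. Origin at its centre, axis = its own x. Starts in a sloping rack, axis 40 degrees up from level, upper end to the robot's left, centre 120 mm above the table, borne by V saddles 55 mm either side of its middle; the 90 mm between them is free (23 mm below it to the spine).
- tube_blue: The same tube with a blue band, in the other rack: to be left there.
- rack_a: Grey rack of the red-banded tube on a 150 x 85 mm foot. Origin on the table under the tube's centre; the tube rises 40 degrees along the rack's +x, which points roughly to the robot's left (world +y).
- rack_b: The same rack, for the blue-banded tube.
- stand: Blue checking stand, fixed; base x -50 to 50, y -195 to 225 mm. Origin on the table under the cradle's middle. The cones' centre line runs along its y, 105 mm above the table, at x = 0. Headstock block (130 mm high) with fixed cone at the -y end; sliding tailstock (yellow block, 125 mm high) at the +y end; lever on the -x (robot) side.
- cradle_centre (a point): Where the centre of a lying tube belongs: 102 mm above the table, 3 mm below the cones' centre line. With its axis along the stand's y the tube then has 10 mm to the headstock cone's tip and 10 to 16 mm to the tailstock's. Two white V saddles, 14 mm thick, 64 mm wide at the mouth, stand 58 mm to -y and 42 mm to +y of it, with nothing between them for 65 mm below.
- head_cone: Fixed steel cone of the headstock, 40 mm base, 16 mm blunt tip, 21 mm long, pointing to the stand's +y. Origin at its base centre on the centre line. A seated tube end sits about 12 mm behind the tip, so closing the tailstock slides the tube some 22 mm to -y from the cradle centre.
- cradle: The two white V saddles; origin at the stand's origin.
- tailstock: Yellow block 70 x 55 x 90 mm carrying the same cone, pointing to the stand's -y; origin at its cone's tip on the centre line. It slides along the stand's y, geared to the lever: 54.7 mm to -y for each radian of lever.
- lever (a joint): Lever angle, rad: 0 = back, leaning 0.5 rad from upright to the stand's +y; grows as it is thrown to -y (towards the headstock). The green notch is at 0.9 (leaning 0.4 rad to -y); a tube seated on both cones stops it firmly at about 0.92. It stays where it is left; about 4 N at the knob moves it. Starts at 0 to 0.1.
- lever_knob (a point): Centre of the lever's black ball knob, 28 mm across, 125 mm from the pivot, the lever's 10 mm rod below it.
- lever_pivot (a point): Point on the lever's pivot axis (parallel to the stand's x): 78 mm to -x and 140 mm to +y of the stand's origin, 45 mm above the table.
- tape_roll: Red tape roll lying flat, 84 mm across, 25 mm high; origin under its centre. A bystander.
- glue_jar: Jar with white cap, 72 mm across, 100 mm high; origin under its centre. A bystander.
- glue_brush: Brush lying on the table, along its own x. A bystander.
- wood_bar: Wooden bar lying on the table along its own x, 150 x 30 x 25 mm. A bystander.
- tin: Open metal tin, 80 mm across, 100 mm high; origin under its centre. A bystander.
- sanding_block: Cork block 100 x 60 x 35 mm; origin under its centre. A bystander.
Things that resemble listed ones, but are neither listed nor needed, are in the scene too. Leave any turquoise look-alike of the tube_red alone.

How it is judged:
By the outcome, as a careful person would: the job done as asked, in the order asked, and still so for the second after the job is handed in, with the robot touching nothing.
It also fails if it takes over 54 s, if anything falls off the work surface, if the arm or the gripper's body presses on something with over 40 N, if the wrist force passes 120 N, or if a joint passes its speed limit or range.

ROBOT

A 6-joint arm with a two-finger parallel gripper is mounted at the origin on the work surface. World frame = base frame: x ahead of the robot, y to its left, z up, the work surface at z = 0. Lengths are in m, angles in rad, forces in N, time in s.
With the tool pointing down it reaches from about 0.375 to 0.975 m from the base axis. Payload 3.8 kg.
Tool frame: the origin (TCP) lies at the centre of the arm's flange, where the gripper is bolted on; the fingertips stand 173 mm ahead of it and the grasp point (between the pads) lies 155 mm ahead of it (bot.tip_reach is the distance from the TCP to the fingertips, in m); z points along the fingers, y is the line along which they close (so a half turn about z gives the same grasp; the last joint's range is limited). The gripper opens to 85 mm and grips with 20 to 120 N. Pads are 22 mm wide; open, the fingers measure 114 mm over their backs; the gripper's body (76 mm by 85 mm) begins 54 mm behind the grasp point. The pads swing forward as they close: fully open they stand 13 mm farther back than shut.
Start: joints at [-0.037, 0.264, 1.604, -0, 1.274, -0.037], TCP at [0.675, -0, 0.405] pointing down, gripper open.
Joint ranges: [-2.63, 2.63], [-0.94, 2.18], [0.31, 2.57], [-1.31, 4.45], [0, 2.66], [-2.55, 2.55]. Speed limits (rad/s): [2.57, 2.57, 3.14, 3.14, 3.14, 3.14].

INTERFACE

Orientations are given as a rotation vector (axis times angle).
In Python, from workcell import bot gives the robot as it stands.
- The arm moves only by the tool drive_tool, never from a script. Its arguments are lists of equal length, an entry for each row: "claw": the finger opening in mm, from 0 to 85.4; "slide": the shift along the world's x, y, z each as a share of 0.5 m, from -1 to 1, a list of three; "yaw": the turn about the world's z as a share of 180 degrees, from -1 to 1. A call has 1 to 8 rows; each row is the pose to reach, as a shift and turn from the pose commanded when the call began, turning the shorter way round; what a row does not reach only later rows make up. A row lasts 1/12 s, in which the tool goes at most 41.7 mm and 7.16 degrees, less where a joint would pass 70% of its speed; a pose out of reach is approached as far as the arm can. A call with a number of a shift or a turn outside -1 to 1 is refused whole. A call with a gripper value outside its range is refused whole. The fingers move at their own pace and stop on an object; "newtons" is the grip in N (left out, the last holds). Time passes only in rows, so rows that repeat a pose let the fingers close. It gives the time, the measured TCP pose, the force, the opening and the grip force at its end, in the units of the state.
- bot.read_state(): the state, without advancing time (a new reading comes with each control period).
- bot.read_camera(name): name is "scene" or "side" or "wrist"; returns a dict with "color" (400x640x3 uint8, red, green, blue), "depth" (400x640 float32, m along the optical axis (not along the pixel's ray), 0 where there is no reading), "mtx" (3x3 intrinsics, pixels), "eye" and "rotation" of the camera in the world. Camera axes: x right, y up, looking along -z (the intrinsics and any distortion apply to the point x, -y, -z); pixel columns grow to the right and rows downward; lengths in m; the calibration is good to about 2 mm. A picture is of the moment at which its call begins.
- bot.finish_job(): hands the job in; it is judged then, once.
The state is a dict: "time": time; "q": joint angles; "joint_vel": joint speeds; "joint_torque": joint torques, N m; "tool_pos": TCP position; "tcp_rot": TCP orientation; "wrist_force": force on the tool from outside, world axes, zero at the start; "torque": the same for the moment, N m; "width": opening from 0.0 (shut) to 1.0 (fully open); "grip_force": force on a finger pad.
Only numpy, scipy, OpenCV 4.12 (cv2) and the standard library are available. Lean on these libraries where they do the work, as an engineer would, in place of code of your own. Each camera call takes 0.05 s, during which the arm holds its last target. There are 200 camera calls.

## Working session

There is one attempt and no reset: what is moved stays moved. The work goes in short steps, Python scripts to look and compute and a tool call to move; the robot and the scene stay as the last step left them, time stands still between calls to the robot, and variables do not carry over. Pictures are saved under pics/ and viewed, at most 10 in all, crops included, and the job is handed in when it is done.

Besides the shell and the picture viewer there is one more tool, called after "Call:" as name(argument=value, ...) on one line, values as JSON. drive_tool: Moves the arm, as the interface text tells. Shift numbers are shares of 0.5 m and turn numbers shares of 180 degrees, none past 1 either way. Its arguments: {"type":"object","properties":{"claw":{"type":"array","items":{"type":"number"}},"slide":{"type":"array","items":{"type":"array","items":{"type":"number"}}},"yaw":{"type":"array","items":{"type":"number"}},"newtons":{"type":"number"}},"required":["claw","slide","yaw"]}

```bash
mkdir -p pics; cat > h.py <<'E'
import numpy as np, cv2
from workcell import bot
def cam(n):
    c=bot.read_camera(n); return c
def save(c,f): cv2.imwrite('pics/'+f,c['color'][:,:,::-1])
def pts(c):
    d=c['depth']; v,u=np.mgrid[:400,:640]; K=np.array(c['mtx'])
    x=(u-K[0,2])/K[0,0]*d; y=(v-K[1,2])/K[1,1]*d
    P=np.stack([x,-y,-d],-1)@np.array(c['rotation']).T+np.array(c['eye'])
    P[d==0]=np.nan; return P
E
python3 - <<'E'
from h import *
for n in ['scene','side']:
    c=cam(n); save(c,n+'0.png'); np.savez('pics/'+n+'0.npz',**{k:np.array(v) for k,v in c.items()})
    print(n,np.round(c['eye'],3),np.round(c['rotation'],3).tolist(),np.array(c['mtx']).tolist(),c.keys())
s=bot.read_state(); print(s)
E
```

```text
scene [ 1.156 -0.247  0.687] [0.76, 0.527, 1.181] [[395.51207087681416, 0.0, 318.86414001471945], [0.0, 395.51207087681416, 199.99583991086774], [0.0, 0.0, 1.0]] dict_keys(['color', 'depth', 'mtx', 'eye', 'rotation'])
side [0.124 0.918 1.149] [0.206, -1.064, -2.536] [[505.4291737549189, 0.0, 319.29777708515996], [0.0, 505.4291737549189, 202.8196112276475], [0.0, 0.0, 1.0]] dict_keys(['color', 'depth', 'mtx', 'eye', 'rotation'])
{'time': 0.1, 'q': array([-3.69255875e-02,  2.64707406e-01,  1.60525881e+00, -2.33314667e-05,
        1.27370302e+00, -3.68974367e-02]), 'joint_vel': array([ 0.00177301, -0.00078019, -0.00343423, -0.0010775 , -0.00047568,
        0.00050731]), 'joint_torque': array([ 2.96398039e-04, -5.16707003e+01, -3.68589377e+01,  1.30520286e-05,
        6.22219843e-03,  5.24967299e-05]), 'tool_pos': array([ 6.74688116e-01, -1.14902591e-05,  4.03454669e-01]), 'tcp_rot': array([-2.22039938, -2.22035209,  0.00224441]), 'wrist_force': array([-0.3694783 , -0.51480494, -0.22912218]), 'torque': array([ 0.03998642,  0.01276791, -0.02361211]), 'grip_force': 0.0, 'width': 0.9968854809049061}
```

View pics/scene0.png

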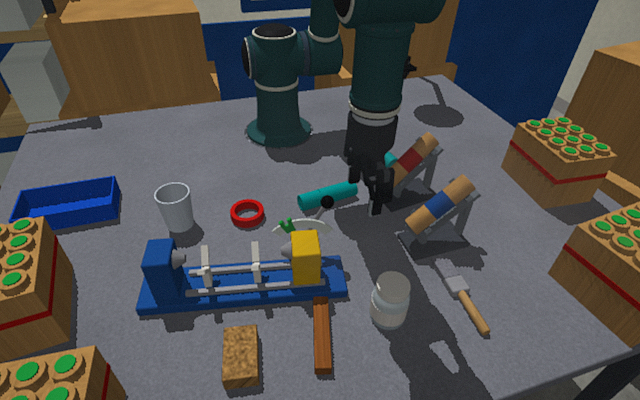

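View pics/side0.png

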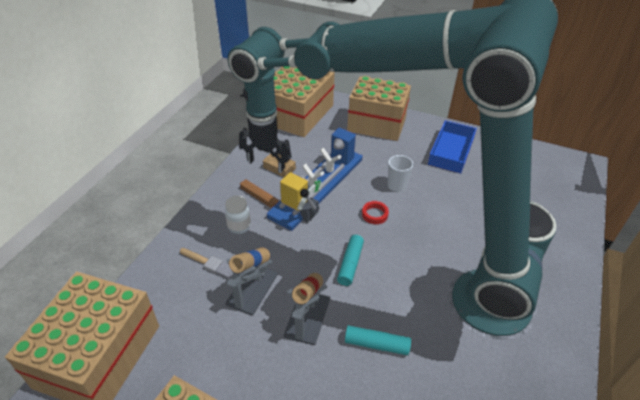

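The scene view shows the stand (headstock at 160,275; yellow tailstock at 305,257; knob at 327,202), the red-banded tube at (412,160) partly behind the gripper, and the blue-banded one at (445,205). In the side view the red-banded tube is at (308,290). Next I measure by colour masks and depth.

```bash
cat > h.py <<'E'
import numpy as np, cv2
from workcell import bot
from scipy.spatial.transform import Rotation as R
def cam(n): return bot.read_camera(n)
def save(c,f): cv2.imwrite('pics/'+f,c['color'][:,:,::-1])
def pts(c):
    d=c['depth']; v,u=np.mgrid[:400,:640]; K=np.array(c['mtx'])
    x=(u-K[0,2])/K[0,0]*d; y=(v-K[1,2])/K[1,1]*d
    P=np.stack([x,-y,-d],-1)@R.from_rotvec(c['rotation']).as_matrix().T+np.array(c['eye'])
    P[d==0]=np.nan; return P
def hsv(c): return cv2.cvtColor(c['color'],cv2.COLOR_RGB2HSV).astype(int)
def mask(c,h0,h1,s0=120,v0=40,s1=256,v1=256):
    H=hsv(c); return (H[...,0]>=h0)&(H[...,0]<=h1)&(H[...,1]>=s0)&(H[...,1]<s1)&(H[...,2]>=v0)&(H[...,2]<v1)
E
python3 - <<'E'
from h import *
for n in ['scene','side']:
    c=dict(np.load(f'pics/{n}0.npz')); P=pts(c)
    t=P[330:340,200:210] if n=='scene' else P[200:210,440:450]
    print(n,'table z',np.nanmedian(t[...,2]))
    def show(nm,m):
        Q=P[m]; Q=Q[~np.isnan(Q[:,0])]; print(nm,len(Q),'med',np.round(np.median(Q,0),3),'min',np.round(np.percentile(Q,2,0),3),'max',np.round(np.percentile(Q,98,0),3)); return Q
    X,Y,Z=P[...,0],P[...,1],P[...,2]
    y=show('yellow',mask(c,20,30,150,90)&(Z>0.03)&(Z<.2)&(X>.4))
    top=y[abs(y[:,2]-.125)<.006]
    if len(top)>20: print('tail top rect',cv2.minAreaRect((top[:,:2]*1000).astype(np.float32)))
    b=mask(c,100,125,120,40)&(Z<.16)&(X>.4)&(X<1.0)&(Y>-.5)&(Y<.3)
    show('blue',b)
    for lo,hi,nm in [(.126,.14,'headtop'),(.0,.035,'base')]:
        Q=P[b&(Z>lo)&(Z<hi)]
        if len(Q)>20: print(nm,len(Q),cv2.minAreaRect((Q[:,:2]*1000).astype(np.float32)),np.median(Q[:,2]))
    r=(mask(c,0,6,120,50)|mask(c,173,180,120,50))&(Z>.08)&(Z<.2)&(Y>0)
    show('redband',r)
    tan=mask(c,8,20,60,60)&(Z>.05)&(Z<.22)
    Q=show('redtube+',(r|tan)&(Y>.1)&(X<.62)&(X>.2)&(Y<.5))
    k=mask(c,0,180,0,0,256,45)&(Z>.12)&(Z<.18)&(X>.4)&(Y<.1)
    show('knob',k)
    print([np.round(np.nanmedian(P[v-1:v+2,u-1:u+2].reshape(-1,3),0),3) for u,v in ([(327,202),(412,160),(412,150)] if n=='scene' else [(305,193),(305,287),(312,282)])])
E
```

```text
scene table z 0.00014341399126116539
yellow 1464 med [ 0.67  -0.101  0.12 ] min [ 0.612 -0.128  0.041] max [ 0.679 -0.072  0.127]
tail top rect ((642.1922607421875, -96.23889923095703), (53.881675720214844, 69.48257446289062), 77.77388763427734)
blue 7420 med [ 0.625 -0.278  0.025] min [ 0.562 -0.421  0.004] max [0.697 0.219 0.136]
headtop 901 ((611.9849853515625, -76.64315795898438), (639.3544311523438, 70.52759552001953), 85.60899353027344) 0.13012406635421858
base 5107 ((619.6194458007812, -218.8810577392578), (422.4867248535156, 104.94318389892578), 78.14989471435547) 0.02458491198395285
redband 1424 med [0.598 0.439 0.092] min [0.421 0.214 0.082] max [0.934 0.703 0.146]
redtube+ 1280 med [0.456 0.239 0.139] min [0.428 0.154 0.082] max [0.619 0.294 0.185]
knob 131 med [ 0.582 -0.033  0.164] min [ 0.572 -0.487  0.151] max [ 0.686 -0.019  0.172]
[array([ 0.585, -0.033,  0.165]), array([0.457, 0.236, 0.132]), array([0.44 , 0.241, 0.149])]
side table z 0.0002356427176437581
yellow 575 med [ 0.636 -0.073  0.115] min [ 0.602 -0.113  0.046] max [ 0.668 -0.062  0.129]
tail top rect ((637.666015625, -91.76627349853516), (51.21297073364258, 70.6352310180664), 77.01094055175781)
blue 1610 med [ 0.588 -0.258  0.027] min [ 0.536 -0.394  0.01 ] max [0.688 0.219 0.135]
headtop 214 ((602.4307250976562, -80.82958984375), (626.53173828125, 69.63314819335938), 86.20057678222656) 0.1300633322190179
base 1027 ((611.9822387695312, -214.93060302734375), (418.0285949707031, 103.28837585449219), 79.17467498779297) 0.023924899496684304
redband 578 med [0.761 0.581 0.092] min [0.416 0.221 0.082] max [0.926 0.688 0.148]
redtube+ 899 med [0.443 0.265 0.155] min [0.41  0.16  0.083] max [0.617 0.31  0.186]
knob 33 med [ 0.568 -0.019  0.165] min [ 0.563 -0.028  0.156] max [ 0.577 -0.015  0.172]
[array([ 0.564, -0.021,  0.167]), array([0.423, 0.287, 0.186]), array([0.425, 0.242, 0.149])]
```

```bash
cat >> h.py <<'E'
from scipy.optimize import least_squares
def tubepts(c,c0=(.44,.24),rad=.11,zlo=.06):
    P=pts(c); X,Y,Z=P[...,0],P[...,1],P[...,2]
    m=(mask(c,0,20,60,50)|mask(c,173,180,100,50))&(Z>zlo)&(Z<.22)&(np.hypot(X-c0[0],Y-c0[1])<rad)
    m=cv2.erode(m.astype(np.uint8),np.ones((3,3)))>0
    red=(mask(c,0,6,150,50)|mask(c,173,180,150,50))&m
    return P[m],P[red]
def fit(Q,red,z=.12,tilt=np.radians(40)):
    # axis through (x,y,z) ; yaw; surface dist=22mm
    def f(p):
        a=np.array([np.cos(p[2])*np.cos(tilt),np.sin(p[2])*np.cos(tilt),np.sin(tilt)])
        w=Q-[p[0],p[1],z]; s=w@a
        return np.linalg.norm(w-s[:,None]*a,axis=1)-.022
    r=least_squares(f,[.44,.24,1.5],loss='soft_l1',f_scale=.002)
    p=r.x;a=np.array([np.cos(p[2])*np.cos(tilt),np.sin(p[2])*np.cos(tilt),np.sin(tilt)])
    s=(Q-[p[0],p[1],z])@a; sr=(red-[p[0],p[1],z])@a
    return p,np.median(abs(f(p))),np.percentile(s,[1,99]),np.percentile(sr,[3,97])
E
python3 - <<'E'
from h import *
for n in ['scene','side']:
    c=dict(np.load(f'pics/{n}0.npz')); Q,r=tubepts(c); print(n,len(Q),len(r),fit(Q,r))
E
```

```text
scene 734 281 (array([0.43790629, 0.23940237, 1.70853109]), np.float64(0.0010902533589256906), array([-0.05771177,  0.07471422]), array([-0.02299186,  0.0229926 ]))
side 427 55 (array([0.43564972, 0.23780498, 1.76281573]), np.float64(0.0029142882485381286), array([-0.04659368,  0.0853776 ]), array([-0.00882587,  0.02912858]))
```

Call:
drive_tool(claw=[85, 85, 85, 85, 85, 85, 85, 85], slide=[[-0.08, 0.08, 0], [-0.14, 0.14, 0], [-0.2, 0.2, 0], [-0.26, 0.26, 0], [-0.32, 0.32, 0], [-0.38, 0.38, 0], [-0.4, 0.4, 0], [-0.4, 0.4, 0]], yaw=[0, 0, 0, 0, 0, 0, 0, 0], newtons=20)

```text
time: 0.77
tool_pos: [0.471, 0.203, 0.4041]
tcp_rot: [-2.214, -2.224, 0.002]
wrist_force: [-0.1, -0.2, 0.3]
width: 1.0
grip_force: 0.0
```

```bash
python3 - <<'E'
from h import *
for n in ['wrist','scene']:
    c=cam(n); Q,r=tubepts(c); print(n,len(Q),len(r),np.round(c['eye'],3))
    if len(Q)>50: print(fit(Q,r))
    save(c,n+'1.png')
    if n=='wrist': P=pts(c); print(np.nanmin(c['depth'][c['depth']>0]))
E
```

```text
wrist 12239 2645 [0.471 0.272 0.372]
(array([0.43743686, 0.24117705, 1.70390105]), np.float64(0.0005125447039037029), array([-0.07223902,  0.07937157]), array([-0.0238034,  0.0226551]))
0.059057843
scene 850 270 [ 1.156 -0.247  0.687]
(array([0.43801937, 0.23949049, 1.70762493]), np.float64(0.0010988111933821886), array([-0.07537632,  0.07431592]), array([-0.02305413,  0.02313354]))
```

View pics/wrist1.png

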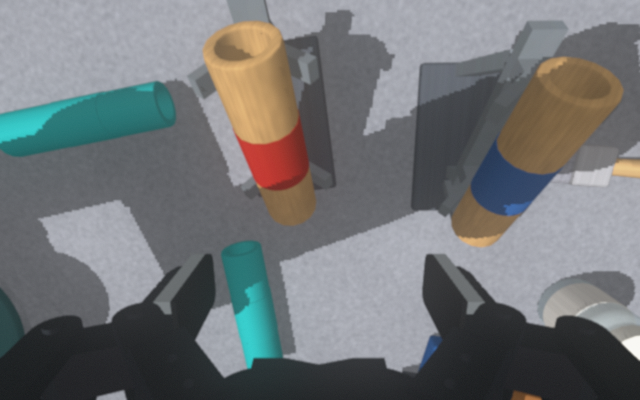

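The wrist picture shows the red-banded tube clearly (band at 275,160). Wrist and scene agree within 2 mm on its centre, about (0.4375, 0.2405), heading 97.7°.

```bash
python3 - <<'E'
from h import *
s=bot.read_state(); p=s['tool_pos']; print(s['time'],p,s['tcp_rot'])
print((np.array([.4357,.2542,.2926])-p)/.5)
E
```

```text
0.8667 [0.47406738 0.20074065 0.40448385] [ 2.21800394e+00  2.22434143e+00 -4.09732538e-04]
[-0.07673476  0.10691869 -0.2237677 ]
```

Call:
drive_tool(claw=[85, 85, 85, 85, 85, 85, 85, 85], slide=[[-0.079, 0.108, 0], [-0.079, 0.108, -0.06], [-0.079, 0.108, -0.11], [-0.079, 0.108, -0.15], [-0.079, 0.108, -0.19], [-0.079, 0.108, -0.223], [-0.079, 0.108, -0.223], [-0.079, 0.108, -0.223]], yaw=[0.03, 0.043, 0.043, 0.043, 0.043, 0.043, 0.043, 0.043])

```text
time: 1.53
tool_pos: [0.436, 0.2531, 0.2921]
tcp_rot: [-2.068, -2.364, 0.004]
wrist_force: [0.4, 0.7, -0.1]
width: 0.996
grip_force: 0.0
```

```bash
python3 - <<'E'
from h import *
c=cam('wrist'); save(c,'wrist2.png'); c=cam('scene'); cv2.imwrite('pics/scene2.png',cv2.resize(c['color'][90:260,300:520,::-1],None,fx=3,fy=3))
print(bot.read_state())
E
```

```text
{'time': 1.6333, 'q': array([ 4.77129928e-01,  4.06879323e-02,  2.07538784e+00, -1.91468916e-04,
        1.02395251e+00,  3.43286660e-01]), 'joint_vel': array([ 0.00672541, -0.01513478, -0.00866697,  0.0023351 , -0.00180797,
       -0.00010961]), 'joint_torque': array([-2.28842982e-02, -3.42618191e+01, -3.19554734e+01, -4.42374760e-03,
        5.35335985e-02, -2.94229183e-03]), 'tool_pos': array([0.43670202, 0.25375957, 0.29421588]), 'tcp_rot': array([2.06732178e+00, 2.36457655e+00, 2.19169188e-03]), 'wrist_force': array([-0.40070576,  0.00061807, -0.18018839]), 'torque': array([ 0.00318281, -0.01331606,  0.04692272]), 'grip_force': 0.0, 'width': 0.9933639854951544}
```

View pics/scene2.png

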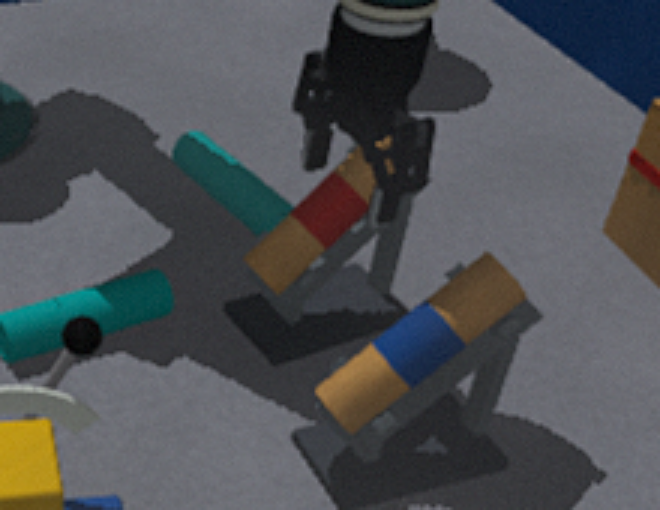

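The gripper straddles the red-banded tube's upper half (near 365,170 in the crop), clear of the upper saddle. Closing.

Call:
drive_tool(claw=[40, 40, 40, 40, 40, 40, 40, 40], slide=[[0, 0, 0], [0, 0, 0], [0, 0, 0], [0, 0, 0], [0, 0, 0], [0, 0, 0], [0, 0, 0], [0, 0, 0]], yaw=[0, 0, 0, 0, 0, 0, 0, 0], newtons=25)

```text
time: 2.3
tool_pos: [0.4354, 0.2542, 0.2944]
tcp_rot: [-2.066, -2.366, -0.001]
wrist_force: [-2.1, -0.9, 4.4]
width: 0.515
grip_force: 25.0
```

Call:
drive_tool(claw=[40, 40, 40, 40, 40, 40, 40, 40], slide=[[0, 0, 0.03], [0, 0, 0.07], [0, 0, 0.12], [0, 0, 0.18], [0, 0, 0.24], [0, 0, 0.28], [0, 0, 0.28], [0, 0, 0.28]], yaw=[0, 0, 0, 0, 0, 0, 0, 0])

```text
time: 2.97
tool_pos: [0.4357, 0.2542, 0.4346]
tcp_rot: [2.065, 2.366, 0.005]
wrist_force: [-0.6, -1.0, -2.1]
width: 0.511
grip_force: 26.0
```

```bash
python3 - <<'E'
from h import *
c=cam('wrist'); save(c,'wrist3.png'); s=bot.read_state(); print(s['tool_pos'],s['wrist_force'],s['width'])
c=cam('scene'); np.savez('pics/s3.npz',**{k:np.array(v) for k,v in c.items()})
P=pts(c);X,Y,Z=P[...,0],P[...,1],P[...,2]
# tube fit in 3D: free centre height and tilt
m=(mask(c,0,20,60,50)|mask(c,173,180,100,50))&(np.hypot(X-.436,Y-.25)<.1)&(Z>.17)&(Z<.4)
m=cv2.erode(m.astype(np.uint8),np.ones((3,3)))>0; Q=P[m]
red=P[m&(mask(c,0,6,150,50)|mask(c,173,180,150,50))]
def ax(p): return np.array([np.cos(p[3])*np.cos(p[4]),np.sin(p[3])*np.cos(p[4]),np.sin(p[4])])
def f(p):
    a=ax(p); w=Q-p[:3]; s=w@a; return np.r_[np.linalg.norm(w-s[:,None]*a,axis=1)-.022, ((red-p[:3])@ax(p)).mean()*10]
r=least_squares(f,[.4375,.2405,.26,1.705,.7],loss='soft_l1',f_scale=.002).x
print(len(Q),r,np.degrees(r[3:]),np.percentile((Q-r[:3])@ax(r),[1,99]),np.percentile((red-r[:3])@ax(r),[3,97]))
E
```

```text
[0.43516914 0.25391124 0.43266678] [-0.02206932 -0.07768707 -2.4353527 ] 0.5122687385474023
693 [0.43839642 0.23760695 0.25662608 1.69652026 0.70301651] [97.20345097 40.27987909] [-0.07569361  0.03987622] [-0.02062095  0.02396008]
```

Call:
drive_tool(claw=[40, 40, 40, 40, 40, 40, 40, 40], slide=[[0.02, -0.05, 0.02], [0.05, -0.11, 0.04], [0.07, -0.18, 0.04], [0.09, -0.25, 0.04], [0.12, -0.32, 0.04], [0.14, -0.39, 0.04], [0.17, -0.46, 0.04], [0.19, -0.53, 0.04]], yaw=[0, -0.02, -0.04, -0.06, -0.08, -0.1, -0.107, -0.107])

```text
time: 3.73
tool_pos: [0.5305, -0.0128, 0.4504]
tcp_rot: [-2.432, -1.984, 0.004]
wrist_force: [-0.2, -0.1, -0.9]
width: 0.512
grip_force: 26.0
```

Call:
drive_tool(claw=[40, 40, 40, 40, 40, 40, 40, 40], slide=[[0.03, -0.07, 0], [0.05, -0.14, 0], [0.08, -0.21, 0], [0.1, -0.28, 0], [0.13, -0.35, 0], [0.15, -0.42, 0], [0.17, -0.47, 0], [0.18, -0.5, 0]], yaw=[0, 0, 0, 0, 0, 0, 0, 0])

```text
time: 4.4
tool_pos: [0.6206, -0.2639, 0.4494]
tcp_rot: [-2.432, -1.982, 0.004]
wrist_force: [0.3, 0.8, -1.4]
width: 0.511
grip_force: 26.0
```

```bash
python3 - <<'E'
from h import *
s=bot.read_state(); print(s['time'],s['tool_pos'],s['tcp_rot'],s['wrist_force'],s['width'])
c=cam('wrist'); save(c,'wrist4.png'); np.savez('pics/w4.npz',**{k:np.array(v) for k,v in c.items()})
print(bot.read_state()['tool_pos'])
E
```

```text
4.4 [ 0.62059864 -0.26394994  0.44940696] [-2.43240956 -1.98215982  0.00422241] [ 0.31927616  0.82324162 -1.4060452 ] 0.5111537528566259
[ 0.62092722 -0.26527584  0.44958538]
```

View pics/wrist4.png

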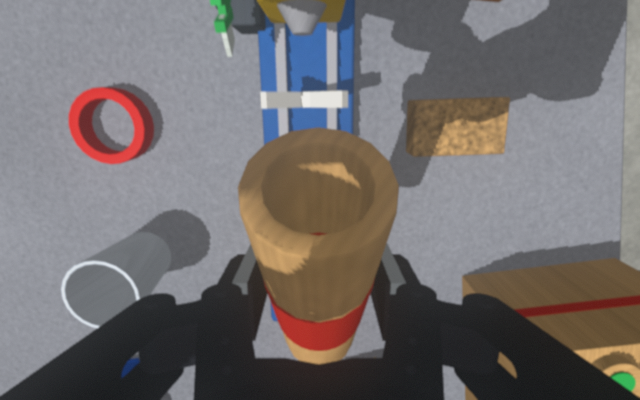

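The wrist view shows the +y saddle at (305,99) with its V at about column 303, the tailstock cone at (300,15), the blue base between columns 262 and 355, and the tilted tube in the gripper.

```bash
python3 - <<'E'
from h import *
def go(c,nm,th):
    P=pts(c); X,Y,Z=P[...,0],P[...,1],P[...,2]
    u=np.array([-np.sin(th),np.cos(th)]); v=np.array([np.cos(th),np.sin(th)])  # stand y, x
    O=np.array([.6165,-.2336])
    xs=(X-O[0])*v[0]+(Y-O[1])*v[1]; ys=(X-O[0])*u[0]+(Y-O[1])*u[1]
    H=hsv(c)
    w=(H[...,1]<60)&(H[...,2]>90)&(Z>.06)&(abs(xs)<.06)
    for lab,a,b in [('saddle+',.02,.065),('saddle-',-.08,-.035)]:
        m=w&(ys>a)&(ys<b)&(Z<.125)
        if m.sum()>15:
            # edges
            q=np.percentile(ys[m],[3,97]); x=np.percentile(xs[m],[2,98]); hi=m&(Z>np.nanmax(Z[m])-.012)
            zz=Z[m]; lo=m&(Z<np.percentile(zz,8))
            print(nm,lab,m.sum(),'y',np.round(q,4),'x',np.round(x,4),'mid',np.round([q.mean(),x.mean()],4),'zmax',np.nanmax(zz).round(4),'valley x',np.median(xs[lo]).round(4),zz.min().round(4))
            L,Rr=m&(xs<x.mean()),m&(xs>x.mean())
            pl=[np.polyfit(xs[k],Z[k],1) for k in (m&(xs<x.mean()-.006),m&(xs>x.mean()+.006)) if k.sum()>8]
            if len(pl)==2: print('   V slopes',np.round(pl,3).tolist(),'apex x',(pl[1][1]-pl[0][1])/(pl[0][0]-pl[1][0]))
    b=mask(c,100,125,120,30)&(abs(Z-.025)<.006)&(abs(xs)<.07)&(abs(ys)<.25)
    # base long edges: per-slice extents
    out=[]
    for t in np.arange(-.19,.22,.01):
        k=b&(abs(ys-t)<.005)
        if k.sum()>10: out.append((t,xs[k].min(),xs[k].max()))
    out=np.array(out); out=out[(out[:,2]-out[:,1]>.09)&(out[:,2]-out[:,1]<.112)]
    if len(out)>3: print(nm,'base mid x',np.polyfit(out[:,0],(out[:,1]+out[:,2])/2,1),'width',np.median(out[:,2]-out[:,1]),len(out), 'y ext',np.percentile(ys[b],[.5,99.5]))
    ye=mask(c,20,30,150,60)&(abs(xs)<.06)&(Z>.1)&(Z<.13)
    if ye.sum()>20: print(nm,'yellow y',np.percentile(ys[ye],[1,99]),'x',np.percentile(xs[ye],[1,99]))
    cz=(H[...,1]<70)&(abs(xs)<.025)&(ys>.07)&(ys<.14)&(Z>.1)&(Z<.13)
    if cz.sum()>10: print(nm,'cone y',np.percentile(ys[cz],[2,98]),'x',np.percentile(xs[cz],[2,98]))
th=np.radians(-11.85)
go(dict(np.load('pics/w4.npz')),'wrist',th)
go(dict(np.load('pics/scene0.npz')),'scene',th); go(dict(np.load('pics/side0.npz')),'side',th)
E
```

```text
wrist saddle+ 1409 y [0.0332 0.0464] x [-0.0408  0.0325] mid [ 0.0398 -0.0042] zmax 0.1033 valley x -0.0043 0.0688
   V slopes [[-0.854, 0.069], [0.829, 0.076]] apex x -0.004739484765701044
wrist base mid x [-0.01403304 -0.00360003] width 0.0971426727221414 11 y ext [-0.00149299  0.13138536]
wrist yellow y [0.11156696 0.11338497] x [-0.03831623  0.02663997]
wrist cone y [0.09155795 0.11132325] x [-0.02150395  0.01118229]
scene saddle+ 220 y [0.0324 0.0459] x [-0.0357  0.0329] mid [ 0.0392 -0.0014] zmax 0.1036 valley x 0.0004 0.0606
   V slopes [[-1.043, 0.065], [1.228, 0.063]] apex x 0.001039546260550475
scene saddle- 257 y [-0.0674 -0.0536] x [-0.0337  0.0342] mid [-0.0605  0.0003] zmax 0.1041 valley x 0.0081 0.0601
   V slopes [[-0.988, 0.068], [1.317, 0.058]] apex x 0.0041254694208467755
scene base mid x [-0.01276397 -0.00086403] width 0.09688754778865255 27 y ext [-0.19394752  0.21983576]
scene yellow y [0.11283509 0.16594886] x [-0.03505949  0.03107588]
scene cone y [0.09215649 0.11154051] x [-0.01621559  0.01362993]
side saddle+ 129 y [0.0318 0.049 ] x [-0.0423  0.0278] mid [ 0.0404 -0.0073] zmax 0.1058 valley x -0.0064 0.0601
   V slopes [[-1.165, 0.055], [0.98, 0.074]] apex x -0.009174397515193236
side saddle- 120 y [-0.0672 -0.0512] x [-0.0408  0.0304] mid [-0.0592 -0.0052] zmax 0.1081 valley x -0.0026 0.0602
   V slopes [[-1.141, 0.057], [0.949, 0.072]] apex x -0.007267710522612058
side base mid x [-0.01242184 -0.00824361] width 0.09522708342684051 11 y ext [-0.18870953  0.22352695]
side yellow y [0.1191796  0.16867945] x [-0.0433838   0.02356024]
side cone y [0.09313818 0.11286337] x [-0.02042222 -0.00406818]
```

Call:
drive_tool(claw=[40, 40, 40, 40, 40, 40], slide=[[-0.014, 0.06, 0], [-0.014, 0.072, -0.06], [-0.014, 0.072, -0.13], [-0.014, 0.072, -0.19], [-0.014, 0.072, -0.19], [-0.014, 0.072, -0.19]], yaw=[0.003, 0.003, 0.003, 0.003, 0.003, 0.003])

```text
time: 4.95
tool_pos: [0.6121, -0.2236, 0.3546]
tcp_rot: [-2.417, -1.995, 0.005]
wrist_force: [0.1, -0.5, -1.6]
width: 0.514
grip_force: 26.2
```

```bash
cat >> h.py <<'E'
th=np.radians(-11.1); U=np.array([-np.sin(th),np.cos(th)]); V=np.array([np.cos(th),np.sin(th)]); O=np.array([.6124,-.2351])
def loc(p): d=np.asarray(p)[...,:2]-O; return np.stack([d@V,d@U],-1)
def tube(c,tilt0=.7,h=.14,y0=0):
    P=pts(c); L=loc(P); Z=P[...,2]
    with np.errstate(invalid='ignore'): m=(mask(c,0,20,60,40)|mask(c,173,180,100,40))&(abs(L[...,0])<.04)&(abs(L[...,1])<.13)&(Z>.07)&(Z<.28)
    m=cv2.erode(m.astype(np.uint8),np.ones((3,3)))>0; red=m&(mask(c,0,6,150,40)|mask(c,173,180,150,40))
    Q=np.c_[L[m],Z[m]]; Rd=np.c_[L[red],Z[red]]
    ax=lambda p: np.array([np.sin(p[3])*np.cos(p[4]),np.cos(p[3])*np.cos(p[4]),np.sin(p[4])])
    def f(p):
        a=ax(p); w=Q-p[:3]; s=w@a; return np.r_[np.linalg.norm(w-s[:,None]*a,axis=1)-.022,10*((Rd-p[:3])@a).mean()]
    r=least_squares(f,[0,y0,h,0,tilt0],loss='soft_l1',f_scale=.002).x
    return len(Q),len(Rd),'centre mm',np.round(r[:3]*1e3,1),'skew,tilt',np.round(np.degrees(r[3:]),1),'ext',np.round(np.percentile((Q-r[:3])@ax(r),[1,99]),3),'red',np.round(np.percentile((Rd-r[:3])@ax(r),[3,97]),3)
def st():
    s=bot.read_state(); p=s['tool_pos']; a=s['tcp_rot']; a=a*np.sign(a[0])
    print('t',s['time'].__round__(2),'tcp',np.round(p,4),'local mm',np.round(loc(p)*1e3,1),'yaw',round(2*np.degrees(np.arctan2(a[1],a[0]))-90,2),'F',np.round(s['wrist_force'],1),'w',round(s['width']*85.4,1))
E
python3 - <<'E'
from h import *
c=cam('scene'); st(); print(tube(c)); cv2.imwrite('pics/scene5.png',cv2.resize(c['color'][130:330,120:380,::-1],None,fx=3,fy=3))
E
```

```text
t 5.0 tcp [ 0.6133 -0.2243  0.3576] local mm [-1.2 10.8] yaw -10.94 F [ 0.3 -0.4 -0.5] w 43.5
(1229, 250, 'centre mm', array([ 31.6, -21.2, 188.1]), 'skew,tilt', array([-1.2, 37.8]), 'ext', array([-0.065,  0.09 ]), 'red', array([-0.014,  0.015]))
```

View pics/scene5.png

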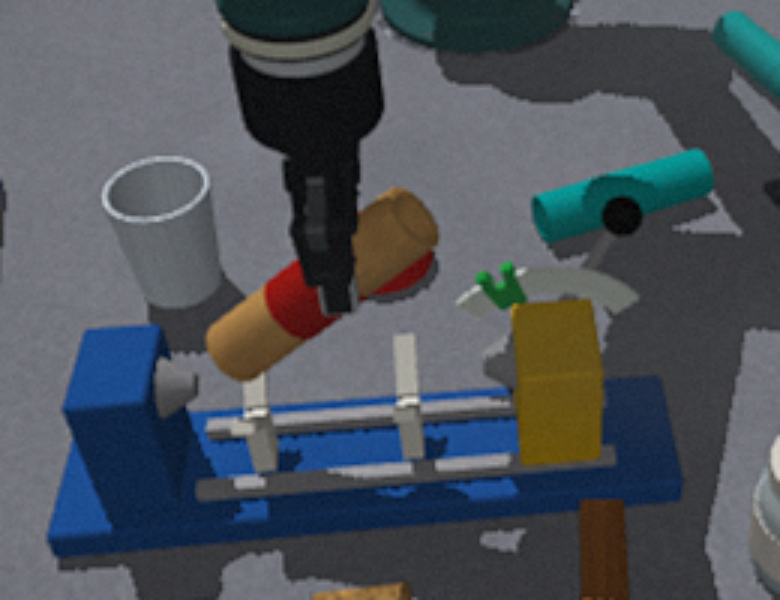

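The tube hangs tilted with its low end above the headstock-side saddle (crop 240,370) and clear of the cone (180,385). Lowering onto the saddle so that it levels the tube.

Call:
drive_tool(claw=[40, 40, 40, 40, 40, 40], slide=[[0.0013, -0.006, -0.01], [0.0013, -0.006, -0.025], [0.0013, -0.006, -0.04], [0.0013, -0.006, -0.05], [0.0013, -0.006, -0.055], [0.0013, -0.006, -0.055]], yaw=[0, 0, 0, 0, 0, 0], newtons=20)

```text
time: 5.5
tool_pos: [0.6138, -0.2279, 0.3296]
tcp_rot: [-2.423, -1.998, 0.001]
wrist_force: [0.3, 0.8, -1.8]
width: 0.515
grip_force: 26.2
```

```bash
python3 - <<'E'
from h import *
c=cam('scene'); st(); print(tube(c))
E
```

```text
t 5.55 tcp [ 0.6139 -0.228   0.3301] local mm [0.1 7.3] yaw -10.99 F [-0.5  0.3 -1.2] w 44.0
(1199, 256, 'centre mm', array([  0.3, -14.7, 148.9]), 'skew,tilt', array([ 0.1, 40.3]), 'ext', array([-0.064,  0.09 ]), 'red', array([-0.013,  0.013]))
```

Call:
drive_tool(claw=[40, 40, 40, 40, 40, 40], slide=[[0, 0.001, -0.01], [0, 0.002, -0.02], [0.001, 0.003, -0.03], [0.001, 0.005, -0.04], [0.001, 0.007, -0.05], [0.001, 0.007, -0.05]], yaw=[0, 0, 0, 0, 0, 0])

```text
time: 6.05
tool_pos: [0.6148, -0.2242, 0.3052]
tcp_rot: [2.423, 1.999, -0.0]
wrist_force: [0.2, 1.2, 2.1]
width: 0.512
grip_force: 25.5
```

```bash
python3 - <<'E'
from h import *
c=cam('scene'); st(); print(tube(c)); cv2.imwrite('pics/scene6.png',cv2.resize(c['color'][130:330,120:380,::-1],None,fx=3,fy=3))
E
```

```text
t 6.1 tcp [ 0.6148 -0.2244  0.3054] local mm [ 0.3 10.9] yaw -10.95 F [-0.9  0.3  1.7] w 43.7
(1260, 258, 'centre mm', array([  0.7, -15. , 129.8]), 'skew,tilt', array([ 0.5, 27.9]), 'ext', array([-0.063,  0.091]), 'red', array([-0.012,  0.013]))
```

View pics/scene6.png

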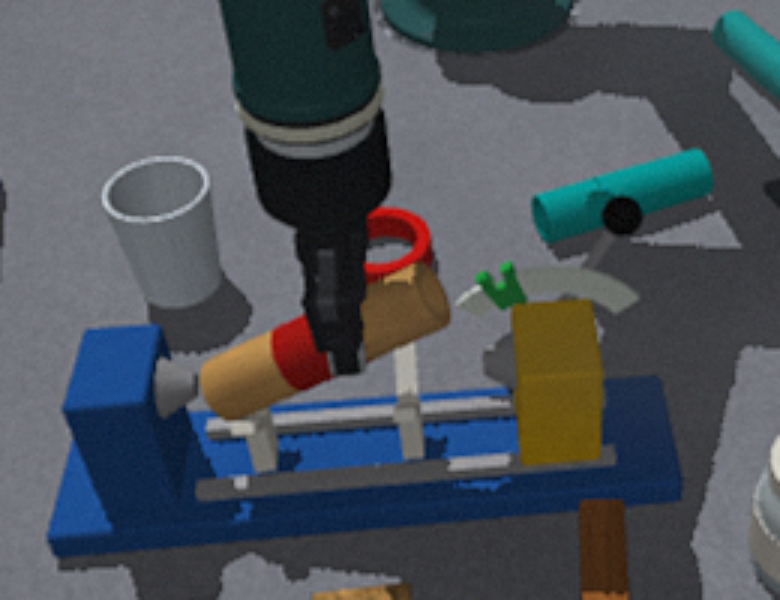

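It is working: the tilt has dropped to 28° and the tube's low end (crop 205,385) is just short of the cone. I continue, with a slight shift to +y.

Call:
drive_tool(claw=[40, 40, 40, 40, 40, 40, 40, 40], slide=[[0.001, 0.005, 0], [0.001, 0.006, -0.01], [0.001, 0.007, -0.02], [0.001, 0.007, -0.03], [0.001, 0.007, -0.04], [0.001, 0.007, -0.05], [0.001, 0.007, -0.06], [0.001, 0.007, -0.06]], yaw=[0, 0, 0, 0, 0, 0, 0, 0])

```text
time: 6.77
tool_pos: [0.615, -0.2208, 0.2741]
tcp_rot: [-2.423, -1.998, 0.001]
wrist_force: [1.6, -0.2, 1.9]
width: 0.51
grip_force: 23.8
```

```bash
python3 - <<'E'
from h import *
c=cam('scene'); st(); print(tube(c,.2,.11)); save(c,'scene7.png')
E
```

```text
t 6.82 tcp [ 0.615  -0.2209  0.2747] local mm [-0.1 14.4] yaw -10.97 F [-0.6  1.1  1.4] w 43.7
(1284, 229, 'centre mm', array([  0.2, -17.2, 108.5]), 'skew,tilt', array([-0.1,  7.9]), 'ext', array([-0.063,  0.092]), 'red', array([-0.01 ,  0.013]))
```

Call:
drive_tool(claw=[40, 40, 40, 40], slide=[[0, 0, -0.008], [0, 0, -0.015], [0, 0, -0.022], [0, 0, -0.022]], yaw=[0, 0, 0, 0])

```text
time: 7.15
tool_pos: [0.6151, -0.2208, 0.2639]
tcp_rot: [-2.423, -1.999, -0.0]
wrist_force: [0.5, 2.5, 1.8]
width: 0.514
grip_force: 23.7
```

```bash
python3 - <<'E'
from h import *
c=cam('scene'); st(); print(tube(c,.05,.105)); save(c,'scene8.png')
E
```

```text
t 7.2 tcp [ 0.6151 -0.2209  0.2642] local mm [-0.1 14.5] yaw -10.97 F [1.3 2.1 1. ] w 43.6
(1284, 219, 'centre mm', array([  0.4, -18.3, 102.4]), 'skew,tilt', array([0. , 0.5]), 'ext', array([-0.062,  0.091]), 'red', array([-0.01 ,  0.012]))
```

Level, at 102.4 mm on the saddles. Releasing and lifting.

Call:
drive_tool(claw=[50, 60, 75, 80, 80, 80, 80, 80], slide=[[0, 0, 0], [0, 0, 0], [0, 0, 0], [0, 0, 0], [0, 0, 0], [0, 0, 0.03], [0, 0, 0.08], [0, 0, 0.15]], yaw=[0, 0, 0, 0, 0, 0, 0, 0])

```text
time: 7.87
tool_pos: [0.6137, -0.2205, 0.3365]
tcp_rot: [-2.419, -1.994, 0.006]
wrist_force: [0.1, 0.2, 0.3]
width: 0.937
grip_force: 0.0
```

Call:
drive_tool(claw=[60, 40, 20, 0, 0, 0, 0, 0], slide=[[0, 0, 0.07], [-0.06, 0.04, 0.09], [-0.1, 0.12, 0.09], [-0.1, 0.2, 0.09], [-0.1, 0.28, 0.09], [-0.1, 0.36, 0.09], [-0.1, 0.44, 0.09], [-0.1, 0.48, 0.09]], yaw=[0, 0, 0, 0, 0, 0, 0, 0])

```text
time: 8.53
tool_pos: [0.5645, 0.0225, 0.385]
tcp_rot: [-2.421, -2.0, -0.002]
wrist_force: [-0.0, -0.1, 0.0]
width: 0.006
grip_force: 0.0
```

```bash
python3 - <<'E'
from h import *
c=cam('scene'); st(); print(tube(c,0,.105)); np.savez('pics/s9.npz',**{k:np.array(v) for k,v in c.items()})
cv2.imwrite('pics/scene9.png',cv2.resize(c['color'][100:330,120:420,::-1],None,fx=2.5,fy=2.5))
for n in ['scene','wrist']:
    c=cam(n);P=pts(c);L=loc(P)
    with np.errstate(invalid='ignore'): k=mask(c,0,180,0,0,256,50)&(abs(L[...,0]+.08)<.03)&(L[...,1]>.12)&(L[...,1]<.24)&(P[...,2]>.13)&(P[...,2]<.18)
    print(n,k.sum(), np.percentile(np.c_[L[k],P[k][:,2]],[2,50,98],axis=0).round(4).tolist() if k.sum() else '')
E
```

```text
t 8.58 tcp [0.5646 0.0243 0.385 ] local mm [-96.8 245.3] yaw -10.79 F [-1.4  0.7 -0.4] w 0.1
(1631, 504, 'centre mm', array([  0.4,  -3.7, 102.2]), 'skew,tilt', array([-0.2,  0. ]), 'ext', array([-0.077,  0.076]), 'red', array([-0.024,  0.022]))
scene 129 [[-0.0792, 0.1821, 0.1507], [-0.0693, 0.1934, 0.1641], [-0.0635, 0.2057, 0.1716]]
wrist 65 [[-0.0725, 0.1981, 0.1575], [-0.0692, 0.2038, 0.1608], [-0.066, 0.2073, 0.1632]]
```

View pics/scene9.png

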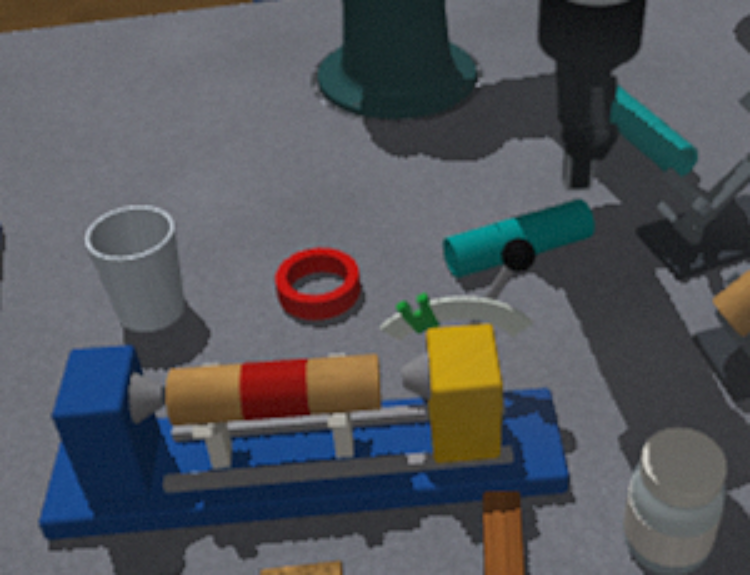

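The tube lies level in the cradle (local centre y −3.7 mm, z 102 mm), free of the gripper. The knob is at about (518,254) in the crop and the green notch at (418,312). Now I measure the notch posts before throwing the lever.

```bash
python3 - <<'E'
from h import *
c=dict(np.load('pics/s9.npz'));P=pts(c);L=loc(P)
with np.errstate(invalid='ignore'): k=mask(c,50,75,120,40)&(abs(L[...,0]+.07)<.06)&(abs(L[...,1]-.1)<.1)
print(k.sum(),np.percentile(np.c_[L[k],P[k][:,2]],[2,50,98],axis=0).round(4).tolist())
st(); t=O+V*-.078+U*.236; print((np.r_[t,.322]-bot.read_state()['tool_pos'])/.5, U)
E
```

```text
124 [[-0.0633, 0.0942, 0.0978], [-0.0584, 0.112, 0.1136], [-0.0559, 0.1226, 0.1326]]
t 8.68 tcp [0.565  0.0205 0.3848] local mm [-95.8 241.7] yaw -10.79 F [ 0.  -0.8  0.7] w -0.3
[ 0.03268855 -0.01795268 -0.12561231] [0.19252197 0.98129266]
```

Call:
drive_tool(claw=[0, 0, 0, 0, 0, 0], slide=[[0.034, -0.007, 0], [0.034, -0.007, -0.05], [0.034, -0.007, -0.1], [0.034, -0.007, -0.125], [0.034, -0.007, -0.125], [0.034, -0.007, -0.125]], yaw=[0, 0, 0, 0, 0, 0])

```text
time: 9.18
tool_pos: [0.5818, 0.0146, 0.3213]
tcp_rot: [-2.424, -1.997, 0.003]
wrist_force: [-0.5, 0.2, 1.3]
width: 0.005
grip_force: 0.0
```

```bash
python3 - <<'E'
from h import *
st()
E
```

```text
t 9.18 tcp [0.5818 0.0146 0.3213] local mm [-78.1 239.1] yaw -11.04 F [-0.5  0.2  1.3] w 0.4
```

Call:
drive_tool(claw=[0, 0, 0, 0, 0, 0, 0, 0], slide=[[-0.004, -0.02, 0], [-0.008, -0.04, 0], [-0.012, -0.06, 0], [-0.016, -0.08, 0], [-0.02, -0.1, 0], [-0.024, -0.12, 0], [-0.028, -0.14, 0], [-0.031, -0.16, 0]], yaw=[0, 0, 0, 0, 0, 0, 0, 0])

```text
time: 9.85
tool_pos: [0.5664, -0.0656, 0.3227]
tcp_rot: [2.424, 1.998, 0.001]
wrist_force: [-0.7, 2.7, 2.3]
width: -0.001
grip_force: 1.6
```

```bash
cat >> h.py <<'E'
def lever(c):
    P=pts(c);L=loc(P)
    with np.errstate(invalid='ignore'):
        y=mask(c,20,30,150,60)&(abs(L[...,0])<.03)&(P[...,2]>.118)&(P[...,2]<.135)&(L[...,1]>0)
    return 'tail block y',np.percentile(L[y][:,1],[2,98]).round(4)
E
python3 - <<'E'
from h import *
c=cam('scene'); st(); print(tube(c,0,.105),lever(c)); print(lever(dict(np.load('pics/s9.npz'))))
E
```

```text
t 9.9 tcp [ 0.5661 -0.0671  0.3224] local mm [-77.7 155.9] yaw -11.01 F [-0.4  0.3 -0. ] w -0.0
(1654, 516, 'centre mm', array([  0.5,  -4.5, 102.6]), 'skew,tilt', array([-0.1,  0.3]), 'ext', array([-0.076,  0.076]), 'red', array([-0.023,  0.023])) ('tail block y', array([0.0884, 0.1394]))
('tail block y', array([0.1159, 0.1672]))
```

Call:
drive_tool(claw=[0, 0, 0, 0, 0, 0], slide=[[-0.003, -0.014, 0], [-0.005, -0.028, 0], [-0.008, -0.042, 0], [-0.011, -0.056, 0], [-0.013, -0.066, 0], [-0.013, -0.066, 0]], yaw=[0, 0, 0, 0, 0, 0])

```text
time: 10.4
tool_pos: [0.5595, -0.0985, 0.3214]
tcp_rot: [-2.424, -1.998, 0.003]
wrist_force: [-0.1, -0.2, -0.1]
width: -0.0
grip_force: 0.0
```

```bash
python3 - <<'E'
from h import *
c=cam('scene'); st(); print(tube(c,0,.105),lever(c))
E
```

```text
t 10.45 tcp [ 0.5597 -0.0983  0.3217] local mm [-78.  124.1] yaw -11.01 F [ 0.7 -0.9  0.6] w -0.4
(1664, 521, 'centre mm', array([  0.4, -17.5, 103.4]), 'skew,tilt', array([-0.2,  1. ]), 'ext', array([-0.076,  0.077]), 'red', array([-0.023,  0.023])) ('tail block y', array([0.0722, 0.1243]))
```

Call:
drive_tool(claw=[0, 0, 0, 0], slide=[[-0.001, -0.004, 0], [-0.002, -0.008, 0], [-0.0025, -0.013, 0], [-0.0025, -0.013, 0]], yaw=[0, 0, 0, 0])

```text
time: 10.78
tool_pos: [0.5587, -0.104, 0.3219]
tcp_rot: [-2.423, -1.999, 0.001]
wrist_force: [-0.4, 3.0, -1.6]
width: -0.002
grip_force: 1.3
```

```bash
python3 - <<'E'
from h import *
c=cam('scene'); st(); print(tube(c,0,.105),lever(c))
E
```

```text
t 10.83 tcp [ 0.5587 -0.104   0.322 ] local mm [-77.9 118.3] yaw -10.98 F [ 0.4  2.2 -1.7] w -0.4
(1677, 521, 'centre mm', array([  0.3, -20. , 104. ]), 'skew,tilt', array([-0.1,  0.6]), 'ext', array([-0.076,  0.077]), 'red', array([-0.023,  0.024])) ('tail block y', array([0.0703, 0.1219]))
```

Call:
drive_tool(claw=[0, 0, 0, 0], slide=[[-0.001, -0.004, 0], [-0.0015, -0.008, 0], [-0.0015, -0.008, 0], [-0.0015, -0.008, 0]], yaw=[0, 0, 0, 0])

```text
time: 11.17
tool_pos: [0.5581, -0.1081, 0.3222]
tcp_rot: [-2.424, -1.999, 0.0]
wrist_force: [0.2, 3.6, -1.7]
width: 0.001
grip_force: 1.5
```

```bash
python3 - <<'E'
from h import *
c=cam('scene'); st(); print(tube(c,0,.105),lever(c))
cv2.imwrite('pics/scene10.png',cv2.resize(c['color'][150:310,130:370,::-1],None,fx=3.2,fy=3.2))
E
```

```text
t 11.22 tcp [ 0.5581 -0.1081  0.3222] local mm [-77.7 114.2] yaw -10.98 F [-0.5  2.7 -1.3] w -0.3
(1605, 508, 'centre mm', array([  0.2, -22.1, 104.6]), 'skew,tilt', array([-0.1,  0.1]), 'ext', array([-0.076,  0.077]), 'red', array([-0.022,  0.024])) ('tail block y', array([0.0683, 0.1198]))
```

View pics/scene10.png

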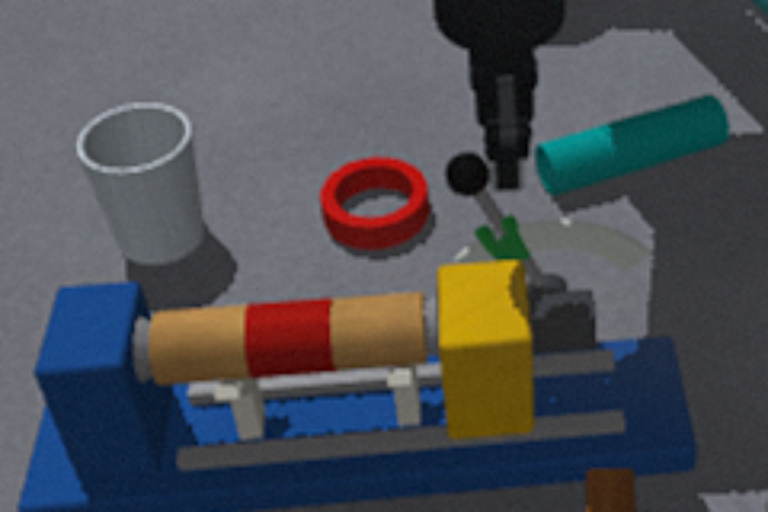

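Both cones are in the tube's ends and the lever is just short of the notch centre (500,240 in the crop). Pushing on gently to the firm stop.

Call:
drive_tool(claw=[0, 0, 0, 0], slide=[[-0.001, -0.003, 0], [-0.001, -0.005, 0], [-0.001, -0.005, 0], [-0.001, -0.005, 0]], yaw=[0, 0, 0, 0])

```text
time: 11.55
tool_pos: [0.5576, -0.1105, 0.3221]
tcp_rot: [-2.424, -1.999, -0.0]
wrist_force: [1.4, 4.9, -4.3]
width: 0.0
grip_force: 2.0
```

```bash
python3 - <<'E'
from h import *
c=cam('scene'); st(); print(tube(c,0,.105),lever(c))
E
```

```text
t 11.6 tcp [ 0.5576 -0.1105  0.3221] local mm [-77.8 111.7] yaw -10.98 F [ 0.3  4.5 -2.4] w 0.2
(1680, 547, 'centre mm', array([  0.2, -22.5, 104.9]), 'skew,tilt', array([-0.2,  0. ]), 'ext', array([-0.076,  0.076]), 'red', array([-0.023,  0.024])) ('tail block y', array([0.0677, 0.1187]))
```

Call:
drive_tool(claw=[0, 0, 0, 0], slide=[[0, -0.003, 0], [-0.001, -0.004, 0], [-0.001, -0.004, 0], [-0.001, -0.004, 0]], yaw=[0, 0, 0, 0])

```text
time: 11.93
tool_pos: [0.5573, -0.112, 0.3218]
tcp_rot: [-2.423, -1.998, -0.002]
wrist_force: [1.9, 6.6, -4.4]
width: 0.001
grip_force: 3.2
```

```bash
python3 - <<'E'
from h import *
c=cam('scene'); st(); print(tube(c,0,.105),lever(c))
E
```

```text
t 11.98 tcp [ 0.5573 -0.112   0.3219] local mm [-77.8 110.2] yaw -10.99 F [ 1.8  5.9 -3.7] w 0.2
(1660, 535, 'centre mm', array([  0.3, -23.1, 105. ]), 'skew,tilt', array([-0. , -0.1]), 'ext', array([-0.076,  0.077]), 'red', array([-0.023,  0.023])) ('tail block y', array([0.0664, 0.1181]))
```

Call:
drive_tool(claw=[0, 0, 0, 0], slide=[[0, -0.003, 0], [-0.001, -0.004, 0], [-0.001, -0.004, 0], [-0.001, -0.004, 0]], yaw=[0, 0, 0, 0])

```text
time: 12.32
tool_pos: [0.557, -0.1132, 0.3216]
tcp_rot: [-2.423, -1.997, -0.004]
wrist_force: [3.9, 10.1, -6.0]
width: 0.001
grip_force: 4.9
```

```bash
python3 - <<'E'
from h import *
c=cam('scene'); st(); print(tube(c,0,.105),lever(c))
cv2.imwrite('pics/scene11.png',cv2.resize(c['color'][180:260,240:340,::-1],None,fx=6,fy=6,interpolation=cv2.INTER_CUBIC))
E
```

```text
t 12.37 tcp [ 0.557  -0.1132  0.3216] local mm [-77.9 108.9] yaw -11.0 F [ 3.2  9.5 -6.2] w -0.3
(1584, 506, 'centre mm', array([  0.3, -23.1, 105. ]), 'skew,tilt', array([-0.1, -0.1]), 'ext', array([-0.076,  0.077]), 'red', array([-0.023,  0.023])) ('tail block y', array([0.0664, 0.1178]))
```

View pics/scene11.png

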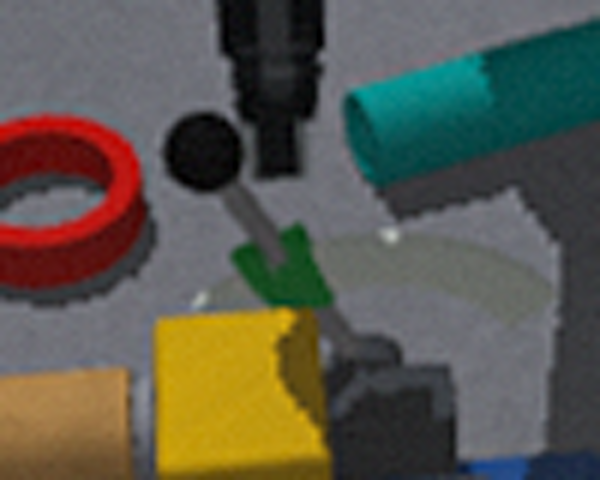

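The force rises with no further tailstock motion, so this is the firm stop. The lever rod lies between the green posts (275,255). Backing off and lifting clear.

Call:
drive_tool(claw=[0, 0, 0, 0, 0, 0, 0, 0], slide=[[0.004, 0.02, 0], [0.012, 0.06, 0], [0.02, 0.1, 0], [0.02, 0.1, 0.06], [0.02, 0.1, 0.12], [0.02, 0.1, 0.18], [0.02, 0.1, 0.2], [0.02, 0.1, 0.2]], yaw=[0, 0, 0, 0, 0, 0, 0, 0])

```text
time: 13.03
tool_pos: [0.5679, -0.065, 0.4273]
tcp_rot: [2.418, 1.994, 0.008]
wrist_force: [0.1, -0.0, -0.1]
width: 0.003
grip_force: 0.0
```

```bash
python3 - <<'E'
from h import *
c=cam('scene'); st(); r=tube(c,0,.105); l=lever(c); print(r,l)
if abs(r[3][2]-105)<1.2 and abs(r[3][1]+22.5)<2.5: print('finish',bot.finish_job())
E
```

```text
t 13.08 tcp [ 0.5672 -0.0649  0.4244] local mm [-77.1 158.3] yaw -10.98 F [-0.5 -0.  -1.3] w -0.1
(1643, 510, 'centre mm', array([  0.3, -23.9, 104.9]), 'skew,tilt', array([-0.1, -0.1]), 'ext', array([-0.075,  0.077]), 'red', array([-0.022,  0.024])) ('tail block y', array([0.0664, 0.1181]))
the job is handed in; nothing more can be done
finish None
```

The job is handed in at about 13 s: the red-banded tube sits on both cones at 105 mm, just clear of the cradle, with the lever in the green notch and the gripper clear of everything; the hand-in gave back no verdict.

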